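# Route a gas manifold by pushing its selector and shut-off levers

### The arm

A 6-joint arm with a two-finger parallel gripper is mounted at the origin on the work surface; the furniture and walls round the work are solid. World frame = base frame: x ahead of the robot, y to its left, z up, the work surface at z = 0. Lengths are in mm, angles in rad, forces in N, time in s.
With the tool pointing down it reaches from about 275 to 750 mm from the base axis. Payload 10.2 kg.
Tool frame: the origin (TCP) lies midway between the tips of the shut fingers; the grasp point (between the pads) lies grasp_offset behind it (grasp_offset is the distance from the TCP to the grasp point, in mm); x points along the fingers, z is the direction in which the jaws open and shut, and the axes are right-handed (so a half turn about x gives the same grasp; the last joint's range is limited). The gripper opens to 85 mm and grips with 20 to 120 N. Pads are 22 mm wide; open, the fingers measure 114 mm over their backs; the gripper's body (76 mm by 85 mm) begins 54 mm behind the grasp point. The pads swing forward as they close: fully open they stand 13 mm farther back than shut.
Start: joints at [0.918, 0.313, 1.498, -0, 1.331, -0.223], TCP at [218.775, 477.251, 231.294] pointing down, gripper open.
Joint ranges: [-2.94, 2.94], [-0.97, 2.17], [0.19, 2.56], [-1.23, 4.37], [0.02, 3.11], [-2.88, 2.88]. Speed limits (rad/s): [2.39, 2.39, 3.01, 3.14, 3.14, 3.14].

### API

Orientations are given as a unit quaternion [w, x, y, z].
In Python, from rig import sense, capture, calibration, finish_job, grasp_offset gives the robot as it stands.
- The arm moves only by the shell command python3 -m jog 'ROWS' [FORCE]. ROWS is JSON, a list of rows, each an object with "linear": the shift along the tool's x, y, z scaled (see below), a list of three; "rotation": the turn, a rotation vector about the tool's x, y, z scaled (see below), a list of three; "grip": the finger opening in mm, from 0 to 85.4. A call has 1 to 20 rows; each row is the pose to reach, as a shift and turn from the pose measured when the call began, along the tool's axes at that moment; what a row does not reach only later rows make up. The controller multiplies each number of a shift by 0.3 m and each number of a turn by 0.5 rad. A row lasts 1/12 s, in which the tool goes at most 41.7 mm and 7.16 degrees, less where a joint would pass 70% of its speed; a pose out of reach is approached as far as the arm can. A call with a number of a shift or a turn outside -1 to 1 is refused whole. A call with a gripper value outside its range is refused whole. The fingers move at their own pace and stop on an object; FORCE is the grip in N (left out, the last holds). Time passes only in rows, so rows that repeat a pose let the fingers close. It gives the time, the measured TCP pose, the force and the opening at its end, in the units of the state.
- sense(): the state, without advancing time (a new reading comes with each control period).
- capture(name): name is "side" or "top"; returns (picture, depth): 420x560x3 uint8, red, green, blue; 420x560 float32, mm along the optical axis (not along the pixel's ray), 0 where there is no reading.
- calibration(name): a dict with "intrinsics" (3x3 intrinsics, pixels), "world_from_camera" (4x4, takes a point from camera to world coordinates). Camera axes: x right, y up, looking along -z (the intrinsics and any distortion apply to the point x, -y, -z); pixel columns grow to the right and rows downward; lengths in mm; the calibration is good to about 2 mm. A picture is of the moment at which its call begins. calibration takes no time and is no camera call.
- finish_job(): hands the job in, once; it reports no verdict.
The state is a dict: "time_s": time; "joints": joint angles; "dq": joint speeds; "tau": joint torques, N m; "eef_pos": TCP position; "ee_rot": TCP orientation; "force": force on the tool from outside, world axes, zero at the start; "wrist_torque": the same for the moment, N m; "grip_width": opening from 0.0 (shut) to 1.0 (fully open).
Only numpy, scipy, OpenCV 4.12 (cv2) and the standard library are available. Lean on these libraries where they do the work, as an engineer would, in place of code of your own. Each camera call takes 0.05 s, during which the arm holds its last target.

### The job

On the gas manifold that stands between the mixer's open clamps, push the selector's lever round with a fingertip until its narrow end stands squarely over the upright hose barb (the other two ports carry low plugs). Then push the shut-off lever on the manifold's neck round to its stop, so that it points straight along the pipe, away from the selector. Push both levers gently without gripping them, and leave the vials, dropper bottle and timer where they stand.

Things in the scene. Friction and masses are not known exactly. Their poses are not given: they have to be found in the camera images.
- manifold: metal gas manifold on a stand, fixed. Origin on the worktop under the selector's axis; +x points from the shut-off to the selector, +z up. A 26 mm post (foot 124 mm across) carries, 130 mm above the worktop, a 12 mm thick plate: round, 176 mm across, with a 62 mm wide neck along -x to x = -128 mm. Three ports on it 70 mm from the selector's axis, at 0 and +-1.13 rad from +x: a hose barb in one, low plugs in two
- selector_axis (a point): on the selector's upright axis at half the lever's height, 194 mm above the worktop, at the manifold's x = y = 0. The selector body under the lever is a steel cylinder 50 mm across
- selector_nose (a point): narrow end of the selector's black lever, on its centre line at half its height; moves with the lever, 70 mm from the axis. The lever: hub 34 mm across, 18 mm high; arm 12 mm wide and 16 mm high (186 to 202 mm above the worktop) out to 56 mm from the axis, then a nose 6 mm wide, 10 mm high. It passes clear above the ports. No arm on the other side
- selector (a joint): angle of the selector lever, rad, counter-clockwise seen from above; 0 = along the manifold's +x, stops at +-1.5. Stays where it is left: about 0.07 N m to turn, no spring
- barb_top (a point): centre of the top of the hose barb: a slim ribbed upright tube 16 mm across, top 185 mm above the worktop, with a hexagonal foot. The plugs in the other two ports are only 12 mm high (tops 154 mm above the worktop)
- shutoff_axis (a point): on the shut-off lever's upright axis at half the lever's height, 194 mm above the worktop, at the manifold's x = -85 mm. The shut-off body is a steel block 34x34 mm, top 176 mm above the worktop, joined to the selector body by a 16 mm pipe
- shutoff_tip (a point): free end of the shut-off's black lever, at half its height, 67 mm from its axis. Hub 28 mm across; arm 12 mm wide, 16 mm high (186 to 202 mm above the worktop), with a round end 18 mm across; no arm on the other side
- shutoff (a joint): angle of the shut-off lever, rad, counter-clockwise seen from above; 0 = shut, across the pipe (along the manifold's +y); 1.571 = open, at its stop, along the pipe (the manifold's -x). Stays where it is left: about 0.07 N m to turn, no spring
- vial_1: a glass screw-cap vial, 28 mm across, 60 mm tall, loose bystander on the worktop; origin at the centre of its underside
- vial_2: a glass screw-cap vial, 28 mm across, 60 mm tall, loose bystander on the worktop; origin at the centre of its underside
- vial_4: a glass screw-cap vial, 28 mm across, 60 mm tall, loose bystander on the worktop; origin at the centre of its underside
- timer: a small bench timer, 62x66x20 mm, lying flat, loose bystander on the worktop; origin at the centre of its underside
- dropper: a dropper bottle, 33 mm across, 102 mm tall, loose bystander on the worktop; origin at the centre of its underside

How it is judged:
By the outcome, as a careful person would: the job done as asked, in the order asked, and still so for the second after the job is handed in, with the robot touching nothing.
It also fails if it takes over 51 s, if anything falls off the work surface, if the arm or the gripper's body presses on something with over 40 N, if the wrist force passes 120 N, or if a joint passes its speed limit or range.

## Working session

There is one attempt and no reset: what is moved stays moved. The work goes in short steps, Python scripts to look and compute and a shell command to move; the robot and the scene stay as the last step left them, time stands still between calls to the robot, and variables do not carry over. Pictures are saved under pics/ and viewed, and the job is handed in when it is done.

```bash
mkdir -p pics; ls; python3 - <<'E'
from rig import *
import cv2,numpy as np
s=sense();print(s); print(grasp_offset() if callable(grasp_offset) else grasp_offset)
for n in("side","top"):
    p,d=capture(n);cv2.imwrite(f"pics/{n}0.png",p[:,:,::-1]);np.save(f"pics/{n}0d.npy",d);c=calibration(n);print(n,c)
E
```

```text
pics
{'time_s': 0.0, 'joints': array([ 9.17600434e-01,  3.13463074e-01,  1.49842055e+00, -1.24797574e-06,
        1.33098047e+00, -2.23388009e-01]), 'dq': array([-8.69307793e-04,  1.33046547e-04, -3.38265669e-04, -6.05573321e-04,
        1.81943687e-03,  1.49153028e-05]), 'tau': array([ 4.46493232e-04, -4.12246513e+01, -2.59756690e+01, -8.01093421e-06,
        3.83306309e-03,  1.75899231e-05]), 'eef_pos': array([218.61808286, 477.04650528, 230.73460253]), 'ee_rot': array([ 0.59470249, -0.38202498,  0.59554762,  0.38171834]), 'force': array([-0.32699675, -0.57575334,  0.23992749]), 'wrist_torque': array([-0.04387733,  0.01500315, -0.00427243]), 'grip_width': 0.997915918408055}
18.700000000000003
side {'intrinsics': array([[533.45361561,   0.        , 285.89665715],
       [  0.        , 533.45361561, 207.93502477],
       [  0.        ,   0.        ,   1.        ]]), 'world_from_camera': array([[-9.99865217e-01, -1.38578959e-02, -8.80378045e-03,
         4.35309546e+02],
       [-4.89170371e-04, -5.10846490e-01,  8.59671812e-01,
         1.16366658e+03],
       [-1.64106228e-02,  8.59560250e-01,  5.10770857e-01,
         6.16706175e+02],
       [ 0.00000000e+00,  0.00000000e+00,  0.00000000e+00,
         1.00000000e+00]])}
top {'intrinsics': array([[489.79503892,   0.        , 270.14497081],
       [  0.        , 489.79503892, 210.23111111],
       [  0.        ,   0.        ,   1.        ]]), 'world_from_camera': array([[-1.90778952e-02,  9.97395865e-01, -6.95523049e-02,
         3.81462099e+02],
       [-9.99323632e-01, -2.12096104e-02, -3.00405028e-02,
         3.11978131e+02],
       [-3.14374506e-02,  6.89321524e-02,  9.97125892e-01,
         9.70736365e+02],
       [ 0.00000000e+00,  0.00000000e+00,  0.00000000e+00,
         1.00000000e+00]])}
```

View pics/side0.png

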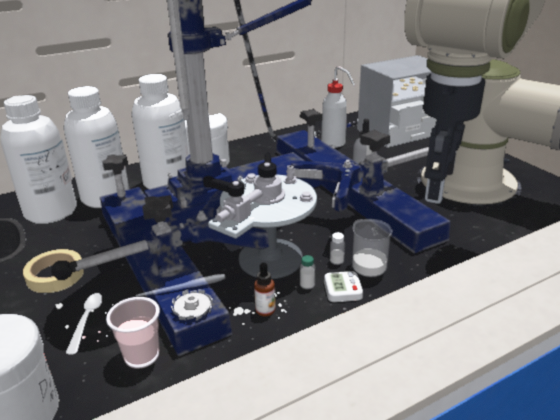

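View pics/top0.png

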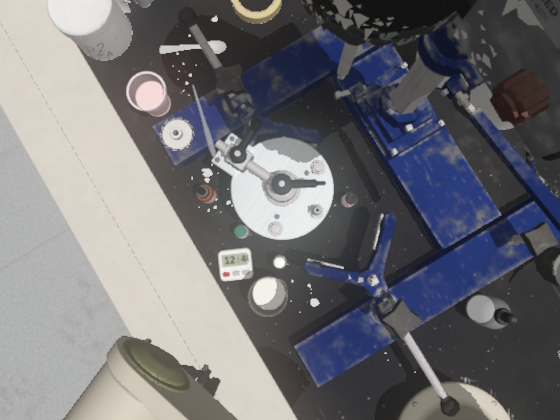

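```bash
python3 - <<'E'
import cv2
p=cv2.imread("pics/top0.png")[110:260,190:370];cv2.imwrite("pics/top0c.png",cv2.resize(p,None,fx=4,fy=4,interpolation=cv2.INTER_CUBIC))
p=cv2.imread("pics/side0.png")[140:300,190:390];cv2.imwrite("pics/side0c.png",cv2.resize(p,None,fx=3.7,fy=3.7,interpolation=cv2.INTER_CUBIC))
E
```

```text
(no output)
```

View pics/top0c.png

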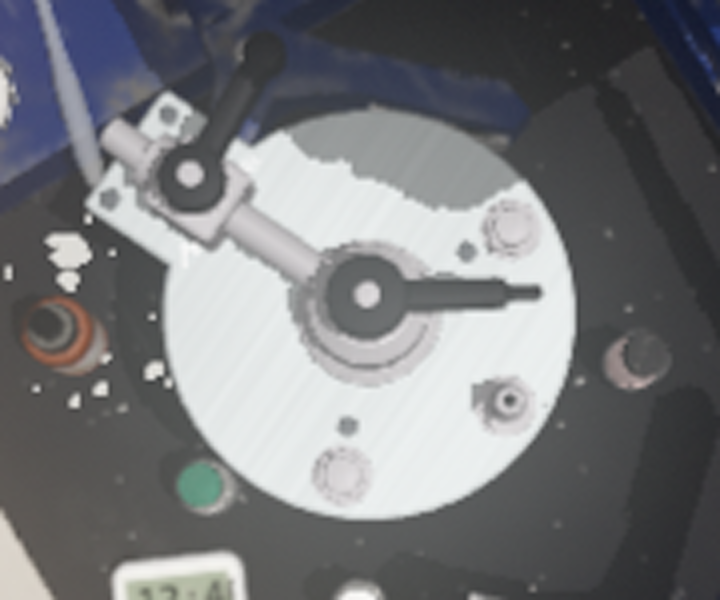

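View pics/side0c.png

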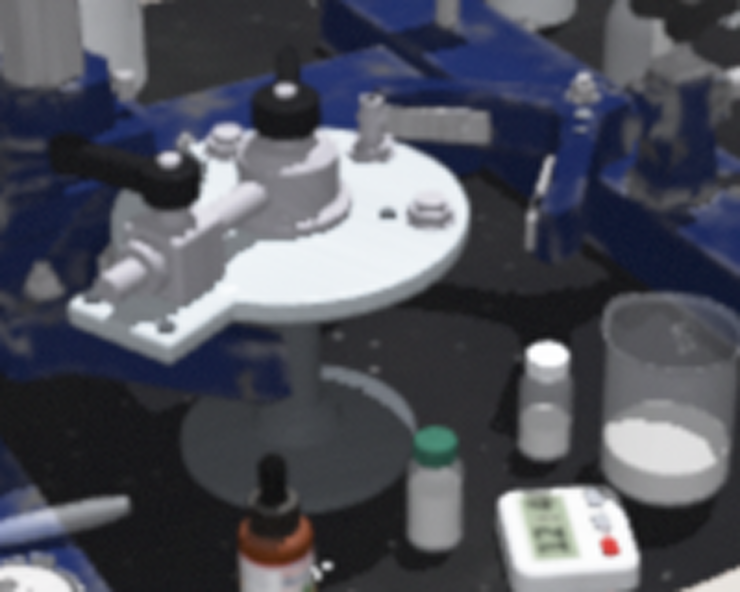

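```bash
cat > h.py <<'E'
import numpy as np
from rig import calibration
def ray(n,u,v,z):
    c=calibration(n);K=c["intrinsics"];T=c["world_from_camera"]
    d=T[:3,:3]@np.array([(u-K[0,2])/K[0,0],-(v-K[1,2])/K[1,1],-1]);o=T[:3,3]
    return o+d*(z-o[2])/d[2]
def pix(n,P):
    c=calibration(n);K=c["intrinsics"];T=c["world_from_camera"]
    q=T[:3,:3].T@(np.array(P)-T[:3,3]);return K[0,2]-K[0,0]*q[0]/q[2],K[1,2]+K[1,1]*q[1]/q[2]
E
python3 - <<'E'
from h import *
d=np.load("pics/top0d.npy")
cr=lambda x,y:(190+(x+.5)/4-.5,110+(y+.5)/4-.5)
for nm,x,y,z in[("selax",368,294,205),("nose",541,292,199),("barb",510,401,185),("plugR",511,228,154),("plugL",342,474,154),("shax",190,173,205),("shtip",263,52,202),("shend",268,30,198),("vialR",640,352,60)]:
    u,v=cr(x,y);print(nm,u,v,ray("top",u,v,z).round(1), d[int(round(v)),int(round(u))])
A=ray("top",*cr(368,294),205)[:2];B=ray("top",*cr(510,401),185)[:2];S=ray("top",*cr(190,173),205)[:2];P=ray("top",*cr(511,228),154)[:2];Q=ray("top",*cr(342,474),154)[:2]
N=ray("top",*cr(541,292),199)[:2];T=ray("top",*cr(263,52),202)[:2]
a=lambda v:np.arctan2(v[1],v[0])
for v in(B-A,A-S,N-A,T-S,P-A,Q-A):print(np.hypot(*v),a(v))
for nm,x,y,z in[("selax",285,90,205),("barb",375,98,185),("shax",170,160,205),("shtip",72,152,202)]:
    print(nm,ray("side",190+x/3.7,140+y/3.7,z).round(1))
E
```

```text
selax 281.625 183.125 [477.2 316.2 205. ] 767.9451
nose 324.875 182.625 [477.2 247.9 199. ] 775.81384
barb 317.125 209.875 [435.2 260.3 185. ] 795.61615
plugR 317.375 166.625 [510.1 255.9 154. ] 820.6171
plugL 275.125 228.125 [408.4 328.8 154. ] 817.78754
shax 237.125 152.875 [527.  385.6 205. ] 774.6651
shtip 255.375 122.625 [575.6 356.  202. ] 781.3067
shend 256.625 117.125 [585.6 354.1 198. ] 860.4172
vialR 349.625 197.625 [465.3 191.2  60. ] 912.1233
69.91559753339341 -2.214778278507588
85.48249895094814 -2.1931012677797463
68.31714484704636 -1.5712012715738644
56.906942929294445 -0.5469632779001137
68.6107027341167 -1.071632256157708
70.02208466463996 2.9595563219681895
selax [475.6 320.1 205. ]
barb [432.9 289.5 185. ]
shax [524.6 389.  205. ]
shtip [570.3 374.4 202. ]
```

```bash
python3 - <<'E'
from h import *
d=np.load("pics/side0d.npy")
for nm,P in dict(sel=(477,317,205),barb=(435.2,260.3,185),plugR=(510.1,255.9,154),plugL=(408.4,328.8,154),sh=(527,385.6,205),tip=(575,356,202)).items():
    u,v=pix("side",P);print(nm,(u-190)*3.7,(v-140)*3.7)
c=calibration("side");K=c["intrinsics"];T=c["world_from_camera"]
for u,v in [(291,166),(291,170),(267,163),(309,196)]:
    for z in[d[v,u]]:print(u,v,(T@np.array([(u-K[0,2])/K[0,0]*z,-(v-K[1,2])/K[1,1]*z,-z,1]))[:3].round(1))
E
```

```text
sel 282.23064384790706 87.2072256944554
barb 369.933224695931 72.39993100182731
plugR 225.3317199973262 125.31521312711261
plugL 427.0540258266999 191.06313299473422
sh 165.1927572860825 156.44595786066523
tip 66.65949751383857 133.476245440713
291 166 [433.5 260.1 171.5]
291 170 [433.6 265.5 165.8]
267 163 [475.6 318.2 206.7]
309 196 [402.2 334.2 148. ]
```

```bash
python3 - <<'E'
from h import *
import cv2
def pt(n,d,u,v):
    c=calibration(n);K=c["intrinsics"];T=c["world_from_camera"];z=d[v,u]
    return (T@np.array([(u-K[0,2])/K[0,0]*z,-(v-K[1,2])/K[1,1]*z,-z,1]))[:3].round(1)
d=np.load("pics/side0d.npy");t=np.load("pics/top0d.npy")
for v in range(156,178,2):print(v,[pt("side",d,u,v).tolist() for u in(289,291,293)])
for v in range(205,216):print(v,[pt("top",t,u,v)[2].round() for u in range(310,325)])
for v in range(179,188):print(v,[pt("top",t,u,v)[2].round() for u in range(276,330,3)])
p=cv2.imread("pics/side0.png")[150:200,260:330];cv2.imwrite("pics/side0d.png",cv2.resize(p,None,fx=10,fy=10,interpolation=cv2.INTER_CUBIC))
E
```

```text
156 [[437.5, -65.7, 39.2], [432.4, -74.6, 35.0], [427.4, -67.2, 38.3]]
158 [[437.6, -57.9, 37.3], [432.5, -56.8, 37.8], [427.5, -53.4, 39.3]]
160 [[437.6, -44.9, 38.0], [432.6, -40.4, 40.1], [427.6, -41.6, 39.4]]
162 [[437.7, -30.6, 39.4], [432.7, -28.6, 40.3], [428.8, 129.1, 116.4]]
164 [[437.7, -22.5, 37.8], [433.1, 128.9, 111.6], [428.9, 136.6, 115.3]]
166 [[437.2, 264.7, 173.8], [433.5, 260.1, 171.5], [428.9, 139.9, 112.2]]
168 [[437.3, 266.5, 170.6], [433.5, 265.6, 170.1], [429.0, 141.9, 108.5]]
170 [[437.3, 263.5, 164.9], [433.6, 265.5, 165.8], [429.8, 260.4, 163.2]]
172 [[437.4, 266.0, 161.9], [433.6, 265.3, 161.5], [429.1, 145.2, 100.6]]
174 [[437.4, 265.9, 157.7], [433.7, 264.8, 157.0], [429.8, 259.8, 154.4]]
176 [[437.5, 265.9, 153.4], [433.7, 264.2, 152.5], [429.9, 255.6, 148.0]]
205 [np.float64(140.0), np.float64(142.0), np.float64(142.0), np.float64(142.0), np.float64(145.0), np.float64(142.0), np.float64(141.0), np.float64(142.0), np.float64(142.0), np.float64(144.0), np.float64(140.0), np.float64(143.0), np.float64(141.0), np.float64(142.0), np.float64(142.0)]
206 [np.
[... 5314 characters left out ...]
41.0)]
186 [np.float64(204.0), np.float64(203.0), np.float64(208.0), np.float64(202.0), np.float64(206.0), np.float64(204.0), np.float64(200.0), np.float64(201.0), np.float64(202.0), np.float64(201.0), np.float64(201.0), np.float64(203.0), np.float64(198.0), np.float64(202.0), np.float64(141.0), np.float64(142.0), np.float64(141.0), np.float64(144.0)]
187 [np.float64(203.0), np.float64(204.0), np.float64(204.0), np.float64(205.0), np.float64(204.0), np.float64(204.0), np.float64(199.0), np.float64(197.0), np.float64(200.0), np.float64(197.0), np.float64(197.0), np.float64(197.0), np.float64(194.0), np.float64(195.0), np.float64(142.0), np.float64(142.0), np.float64(141.0), np.float64(142.0)]
```

View pics/side0d.png

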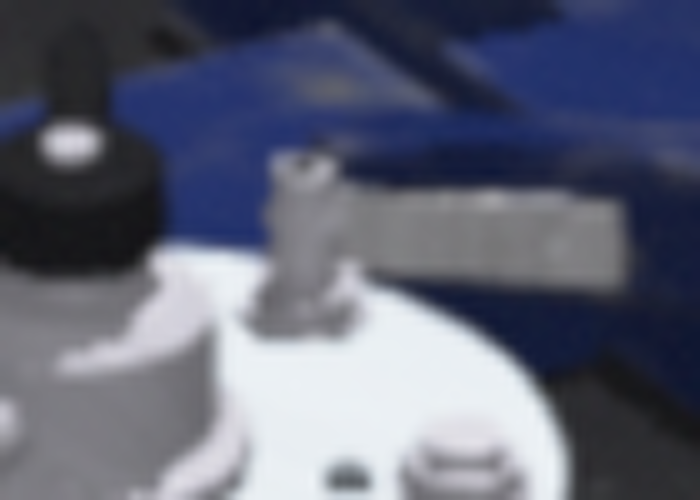

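```bash
cat >> h.py <<'E'
from scipy.spatial.transform import Rotation as R
from rig import sense
def tool():
    s=sense();q=s["ee_rot"];return s["eef_pos"],R.from_quat([q[1],q[2],q[3],q[0]])
def goal(p,yaw=None):
    """p world TCP; yaw = world angle wanted for tool z (mod pi chosen nearest), tool x down. prints row"""
    e,r=tool();M=r.as_matrix()
    if yaw is None: Q=r
    else:
        best=None
        for k in(0,np.pi):
            z=np.array([np.cos(yaw+k),np.sin(yaw+k),0]);x=np.array([0,0,-1.]);Q_=R.from_matrix(np.c_[x,np.cross(z,x),z])
            rv=(r.inv()*Q_).as_rotvec()
            if best is None or np.linalg.norm(rv)<best[0]:best=(np.linalg.norm(rv),Q_)
        Q=best[1]
    print("lin",(M.T@(np.array(p)-e)/300).round(4),"rot",((r.inv()*Q).as_rotvec()/.5).round(4))
E
python3 - <<'E'
from h import *
import cv2
e,r=tool();print(r.as_matrix().round(3))
t=np.load("pics/top0d.npy");c=calibration("top");K=c["intrinsics"];T=c["world_from_camera"]
v,u=np.mgrid[:420,:560]
P=np.stack([(u-K[0,2])/K[0,0]*t,-(v-K[1,2])/K[1,1]*t,-t],-1)@T[:3,:3].T+T[:3,3]
m=np.zeros((420,560,3),np.uint8);z=P[...,2];ok=t>0
m[ok&(z>120)]=(80,80,80);m[ok&(z>180)]=(0,160,0);m[ok&(z>230)]=(0,0,255)
cv2.imwrite("pics/hm.png",m)
a=-2.197;A=np.array([476.5,317]);l=np.array([np.cos(a),np.sin(a)]);n=np.array([-l[1],l[0]])
print(n,"final sel",A+38*l+17*n)
E
```

```text
[[-0.001 -0.909  0.417]
 [-0.001  0.417  0.909]
 [-1.     0.    -0.001]]
[ 0.81025827 -0.58607298] final sel [468.00361716 276.24694516]
```

View pics/hm.png

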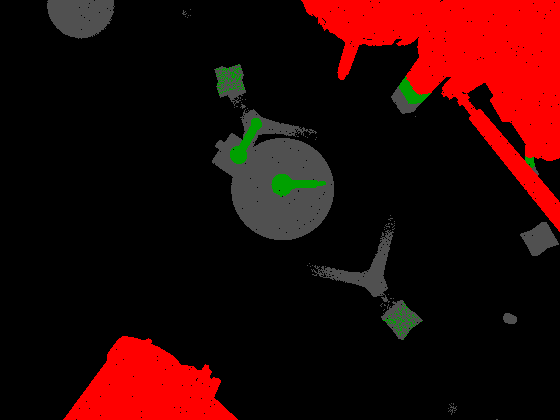

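```bash
python3 - <<'E'
from h import *
goal([509.3,246.3,260],.9446)
goal([509.3,246.3,191],.9446)
E
```

```text
lin [-0.0973 -1.2012 -0.2956] rot [ 3.927e-01 -2.300e-03 -3.000e-04]
lin [ 0.1327 -1.2013 -0.2953] rot [ 3.927e-01 -2.300e-03 -3.000e-04]
```

```bash
python3 -m jog '[{"linear":[-0.1,-0.1,0],"rotation":[0,0,0],"grip":0},{"linear":[-0.1,-0.2,-0.05],"rotation":[0.1,0,0],"grip":0},{"linear":[-0.1,-0.3,-0.1],"rotation":[0.2,0,0],"grip":0},{"linear":[-0.1,-0.4,-0.15],"rotation":[0.3,0,0],"grip":0},{"linear":[-0.1,-0.5,-0.2],"rotation":[0.393,0,0],"grip":0},{"linear":[-0.1,-0.6,-0.25],"rotation":[0.393,0,0],"grip":0},{"linear":[-0.1,-0.7,-0.296],"rotation":[0.393,0,0],"grip":0},{"linear":[-0.1,-0.8,-0.296],"rotation":[0.393,0,0],"grip":0},{"linear":[-0.1,-0.9,-0.296],"rotation":[0.393,0,0],"grip":0},{"linear":[-0.1,-1,-0.296],"rotation":[0.393,0,0],"grip":0},{"linear":[-0.1,-1,-0.296],"rotation":[0.393,0,0],"grip":0},{"linear":[-0.1,-1,-0.296],"rotation":[0.393,0,0],"grip":0}]' 20; python3 - <<'E'
from h import *
print(sense()["joints"].round(2),sense()["time_s"])
goal([509.3,246.3,260],.9446)
goal([509.3,246.3,191],.9446)
E
```

```text
time_s: 1.1
eef_pos: [454.9, 270.6, 260.0]
ee_rot: [0.629, -0.321, 0.631, 0.321]
force: [-1.3, 0.3, -0.7]
grip_width: -0.003
[ 0.32  0.3   1.43 -0.    1.41 -0.63] 1.1
lin [-1.000e-04 -1.943e-01  4.080e-02] rot [-0.004  -0.0047 -0.002 ]
lin [ 0.2299 -0.1945  0.0414] rot [-0.004  -0.0047 -0.002 ]
```

```bash
python3 -m jog '[{"linear":[0,-0.1,0.02],"rotation":[0,0,0],"grip":0},{"linear":[0,-0.194,0.041],"rotation":[0,0,0],"grip":0},{"linear":[0,-0.194,0.041],"rotation":[0,0,0],"grip":0},{"linear":[0,-0.194,0.041],"rotation":[0,0,0],"grip":0},{"linear":[0.1,-0.194,0.041],"rotation":[0,0,0],"grip":0},{"linear":[0.2,-0.194,0.041],"rotation":[0,0,0],"grip":0},{"linear":[0.23,-0.194,0.041],"rotation":[0,0,0],"grip":0},{"linear":[0.23,-0.194,0.041],"rotation":[0,0,0],"grip":0},{"linear":[0.23,-0.194,0.041],"rotation":[0,0,0],"grip":0}]'; python3 - <<'E'
from h import *
from rig import capture
import cv2
for n in("side","top"):
    p,d=capture(n);p=p[:,:,::-1]
    cv2.imwrite(f"pics/{n}1.png",p)
    p=p[90:250,200:400] if n=="top" else p[120:280,190:390]
    cv2.imwrite(f"pics/{n}1c.png",cv2.resize(p,None,fx=3.7,fy=3.7,interpolation=cv2.INTER_CUBIC))
e,_=tool();print(e)
a=-2.197;A=np.array([476.5,317]);l=np.array([np.cos(a),np.sin(a)]);n=np.array([-l[1],l[0]]);F=A+38*l
print("lat",(e[:2]-A)@n,(e[:2]-A)@l)
for k in(40,25,17):goal([*(F+k*n),191],.9446)
E
```

```text
time_s: 1.85
eef_pos: [508.9, 247.0, 192.2]
ee_rot: [0.629, -0.321, 0.63, 0.321]
force: [0.6, 1.0, 0.5]
grip_width: -0.001
[509.56734601 246.79678088 192.9863101 ]
lat 67.93730052723329 37.50286047996787
lin [ 0.0065  0.0931 -0.0018] rot [-0.0032  0.0002  0.0019]
lin [ 0.0065  0.1431 -0.0019] rot [-0.0032  0.0002  0.0019]
lin [ 0.0065  0.1698 -0.0019] rot [-0.0032  0.0002  0.0019]
```

View pics/side1c.png

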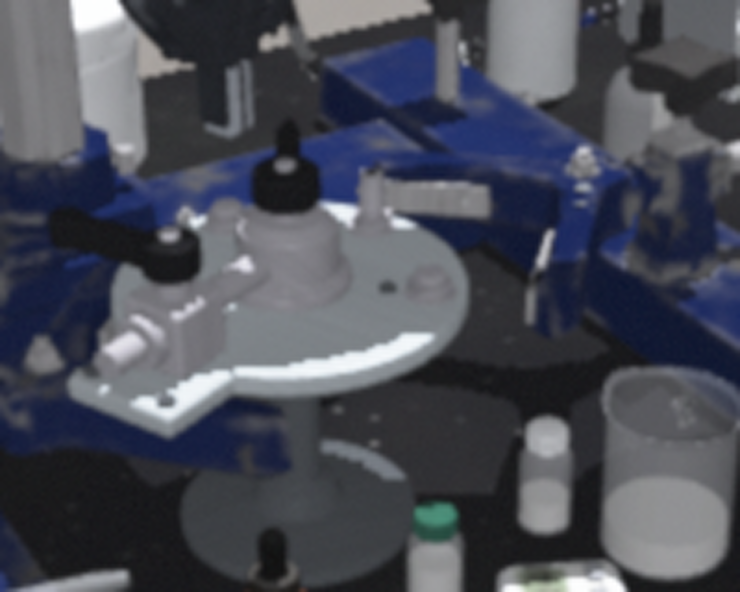

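View pics/top1c.png

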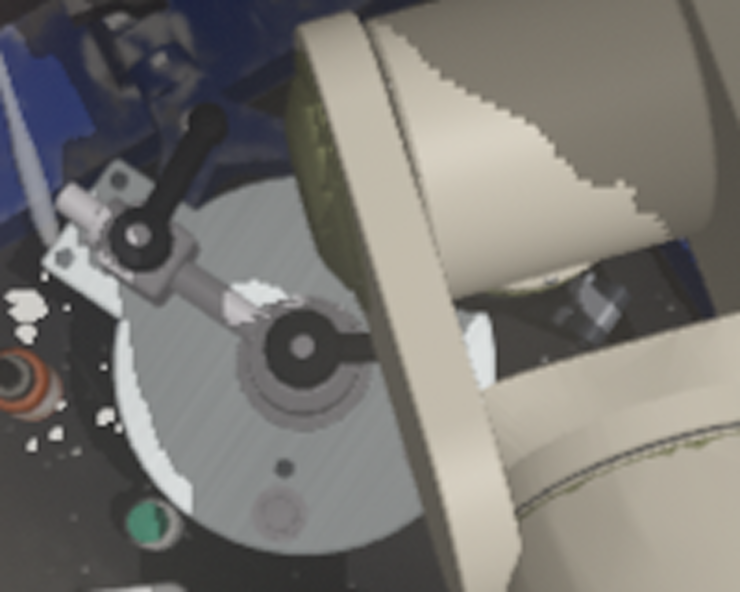

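```bash
python3 -m jog '[{"linear":[0.006,0.01,0],"rotation":[0,0,0],"grip":0},{"linear":[0.006,0.02,0],"rotation":[0,0,0],"grip":0},{"linear":[0.006,0.03,0],"rotation":[0,0,0],"grip":0},{"linear":[0.006,0.038,0],"rotation":[0,0,0],"grip":0},{"linear":[0.006,0.046,0],"rotation":[0,0,0],"grip":0},{"linear":[0.006,0.054,0],"rotation":[0,0,0],"grip":0},{"linear":[0.006,0.062,0],"rotation":[0,0,0],"grip":0},{"linear":[0.006,0.07,0],"rotation":[0,0,0],"grip":0},{"linear":[0.006,0.078,0],"rotation":[0,0,0],"grip":0},{"linear":[0.006,0.086,0],"rotation":[0,0,0],"grip":0},{"linear":[0.006,0.094,0],"rotation":[0,0,0],"grip":0},{"linear":[0.006,0.1,0],"rotation":[0,0,0],"grip":0}]'; python3 - <<'E'
from h import *
from rig import capture
import cv2
p,d=capture("side");p=p[:,:,::-1][120:240,230:350]
cv2.imwrite("pics/side2c.png",cv2.resize(p,None,fx=5,fy=5,interpolation=cv2.INTER_CUBIC))
e,_=tool();a=-2.197;A=np.array([476.5,317]);l=np.array([np.cos(a),np.sin(a)]);n=np.array([-l[1],l[0]]);F=A+38*l
print(e,"lat",(e[:2]-A)@n,(e[:2]-A)@l,sense()["force"])
E
```

```text
time_s: 2.95
eef_pos: [485.2, 264.6, 191.2]
ee_rot: [0.63, -0.322, 0.63, 0.321]
force: [0.8, -1.8, 0.1]
grip_width: -0.003
[484.94102607 264.76760243 191.21794543] lat 37.4514082208169 37.374674567068645 [ 0.90762224 -1.53478915  0.88687839]
```

View pics/side2c.png

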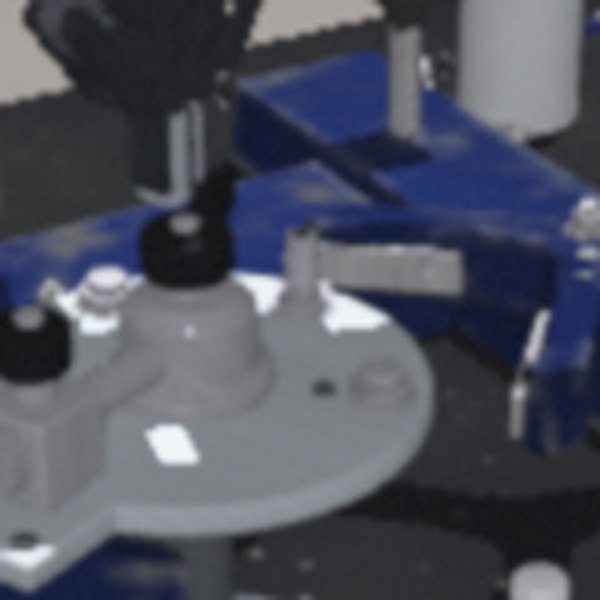

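```bash
python3 -m jog '[{"linear":[0,0.008,0],"rotation":[0,0,0],"grip":0},{"linear":[0,0.016,0],"rotation":[0,0,0],"grip":0},{"linear":[0,0.024,0],"rotation":[0,0,0],"grip":0},{"linear":[0,0.032,0],"rotation":[0,0,0],"grip":0},{"linear":[0,0.04,0],"rotation":[0,0,0],"grip":0},{"linear":[0,0.047,0],"rotation":[0,0,0],"grip":0},{"linear":[0,0.054,0],"rotation":[0,0,0],"grip":0},{"linear":[0,0.06,0],"rotation":[0,0,0],"grip":0},{"linear":[0,0.06,0],"rotation":[0,0,0],"grip":0}]'; python3 - <<'E'
from h import *
from rig import capture
import cv2
p,d=capture("side");p=p[:,:,::-1][120:240,230:350]
cv2.imwrite("pics/side3c.png",cv2.resize(p,None,fx=5,fy=5,interpolation=cv2.INTER_CUBIC))
e,_=tool();a=-2.197;A=np.array([476.5,317]);l=np.array([np.cos(a),np.sin(a)]);n=np.array([-l[1],l[0]]);F=A+38*l
print(e,"lat",(e[:2]-A)@n,(e[:2]-A)@l,sense()["force"])
E
```

```text
time_s: 3.75
eef_pos: [470.0, 275.6, 191.2]
ee_rot: [0.63, -0.322, 0.63, 0.321]
force: [-0.0, -0.9, 0.7]
grip_width: 0.004
[470.0476446  275.67761674 191.14001377] lat 18.98985814253491 37.263353798914196 [-0.34907754 -0.22092591 -0.34094084]
```

View pics/side3c.png

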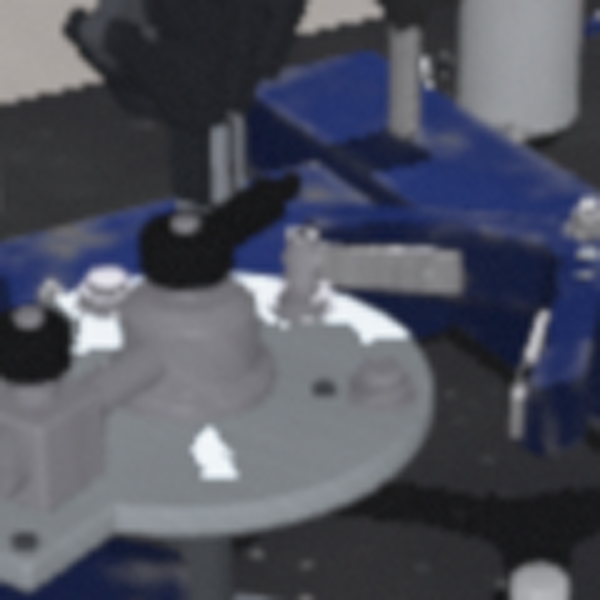

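```bash
python3 -m jog '[{"linear":[0,0.003,0],"rotation":[0,0,0],"grip":0},{"linear":[0,0.006,0],"rotation":[0,0,0],"grip":0},{"linear":[0,0.006,0],"rotation":[0,0,0],"grip":0}]'; python3 - <<'E'
from h import *
from rig import capture
import cv2
p,d=capture("side");p=p[:,:,::-1][120:240,230:350]
cv2.imwrite("pics/side4c.png",cv2.resize(p,None,fx=5,fy=5,interpolation=cv2.INTER_CUBIC))
e,_=tool();a=-2.197;A=np.array([476.5,317]);l=np.array([np.cos(a),np.sin(a)]);n=np.array([-l[1],l[0]]);F=A+38*l
print(e,"lat",(e[:2]-A)@n,(e[:2]-A)@l,sense()["force"])
E
```

```text
time_s: 4.05
eef_pos: [468.5, 276.7, 191.1]
ee_rot: [0.63, -0.321, 0.63, 0.321]
force: [0.5, -1.9, -0.3]
grip_width: 0.002
[468.56356366 276.70375389 191.120234  ] lat 17.1859780277556 37.30169743055608 [ 1.41864565 -2.01616689  0.22742913]
```

View pics/side4c.png

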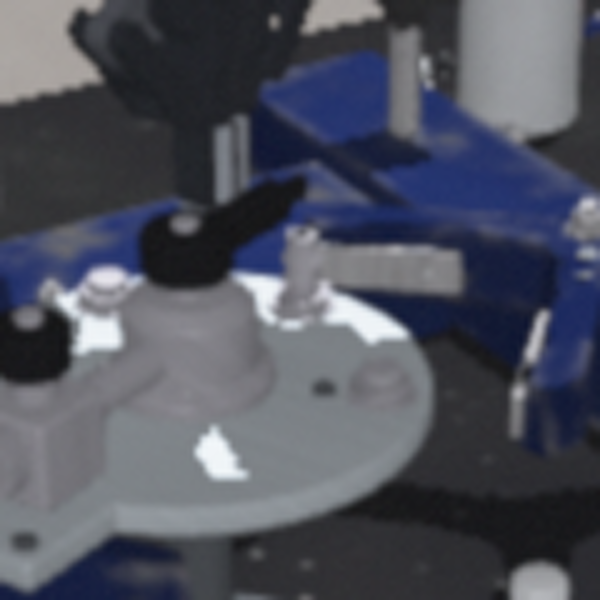

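```bash
python3 -m jog '[{"linear":[0,-0.04,0],"rotation":[0,0,0],"grip":0},{"linear":[-0.05,-0.08,0],"rotation":[0,0,0],"grip":0},{"linear":[-0.15,-0.08,0],"rotation":[0,0,0],"grip":0},{"linear":[-0.25,-0.08,0],"rotation":[0,0,0],"grip":0},{"linear":[-0.25,0,0],"rotation":[0,0,0],"grip":0},{"linear":[-0.25,0.1,0],"rotation":[0,0,0],"grip":0},{"linear":[-0.25,0.2,0],"rotation":[0,0,0],"grip":0},{"linear":[-0.25,0.3,0],"rotation":[0,0,0],"grip":0},{"linear":[-0.25,0.4,0],"rotation":[0,0,0],"grip":0},{"linear":[-0.25,0.5,0],"rotation":[0,0,0],"grip":0},{"linear":[-0.25,0.6,0],"rotation":[0,0,0],"grip":0},{"linear":[-0.25,0.7,0],"rotation":[0,0,0],"grip":0},{"linear":[-0.25,0.8,0],"rotation":[0,0,0],"grip":0},{"linear":[-0.25,0.8,0],"rotation":[0,0,0],"grip":0},{"linear":[-0.25,0.8,0],"rotation":[0,0,0],"grip":0}]'; python3 - <<'E'
from rig import capture
import cv2
p,d=capture("top");p=p[:,:,::-1];cv2.imwrite("pics/top5.png",p);p=p[110:260,190:370]
cv2.imwrite("pics/top5c.png",cv2.resize(p,None,fx=4,fy=4,interpolation=cv2.INTER_CUBIC))
E
```

```text
time_s: 5.35
eef_pos: [273.8, 418.2, 266.2]
ee_rot: [0.63, -0.322, 0.629, 0.322]
force: [0.6, -0.1, -0.1]
grip_width: -0.0
```

View pics/top5c.png

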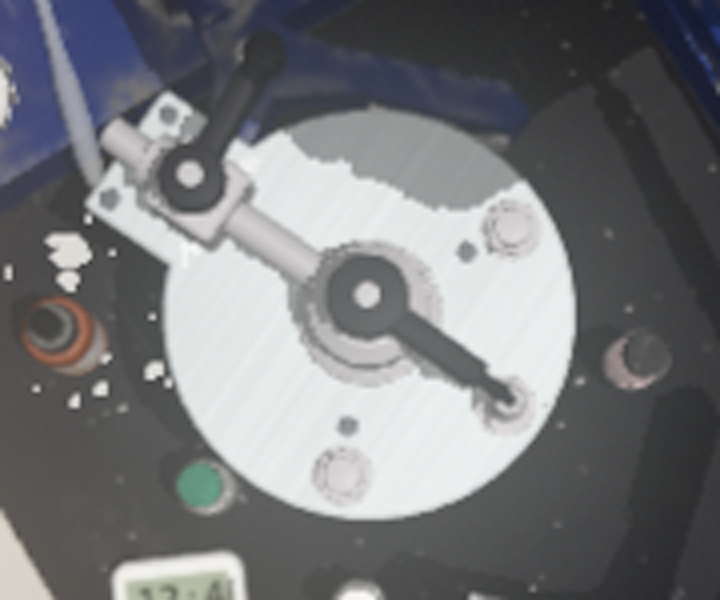

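```bash
python3 - <<'E'
from h import *
import cv2
I=cv2.imread("pics/top5.png");g=I.max(2)
c=I[175:218,275:330];cv2.imwrite("pics/top5d.png",cv2.resize(c,None,fx=13,fy=13,interpolation=cv2.INTER_CUBIC))
def fit(u0,v0,zt,rmin,rmax,lo,hi,im,az=205):
    A=ray("top",u0,v0,az)[:2];W=[]
    for v in range(90,260):
        for u in range(190,370):
            if im[v,u]<75:
                P=ray("top",u,v,zt)[:2]-A;r=np.hypot(*P);t=np.arctan2(P[1],P[0])
                if rmin<r<rmax and lo<t<hi:W.append(P)
    W=np.array(W);a=np.arctan2(W[:,1],W[:,0]);m=W.mean(0)
    vx=cv2.fitLine(W.astype(np.float32),cv2.DIST_L2,0,.01,.01).ravel()
    print(len(W),"mean ang",a.mean(),"line ang",np.arctan2(vx[1],vx[0]),"offset",m[0]*vx[1]-m[1]*vx[0])
fit(281.625,183.125,202,22,54,-2.7,-1.8,g)
g0=cv2.imread("pics/top0.png").max(2)
fit(281.625,183.125,202,22,54,-2.,-1.2,g0)
E
```

```text
Traceback (most recent call last):
  File "h.py", line 4, in ray
    c=calibration(n);K=c["intrinsics"];T=c["world_from_camera"]
ValueError: time passes only in moves, steps and waits
```

View pics/top5d.png

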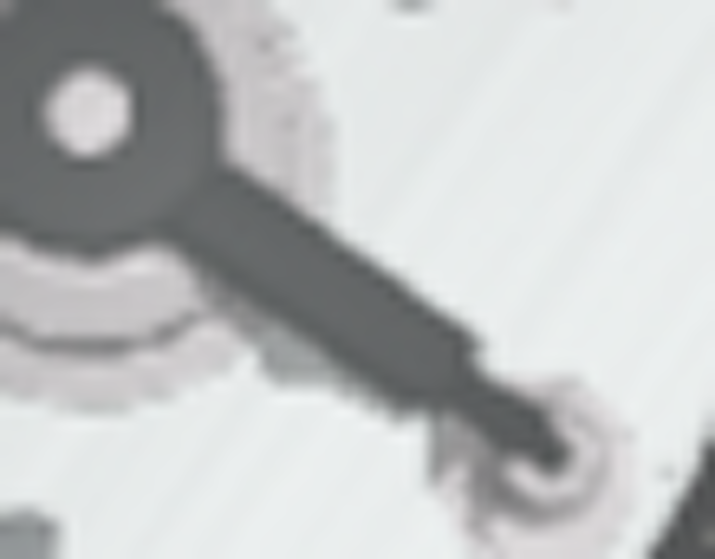

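```bash
sed -i 's/^from rig import calibration$/from rig import calibration as _c\nimport functools\ncalibration=functools.lru_cache(None)(_c)/' h.py; cat >> h.py <<'E'
def fit(I,u0,v0,zt,rmin,rmax,lo,hi,az=205):
    import cv2
    g=I.max(2);A=ray("top",u0,v0,az)[:2];W=[]
    for v in range(90,260):
        for u in range(190,370):
            if g[v,u]<int(125):
                P=ray("top",u,v,zt)[:2]-A;r=np.hypot(*P);t=np.arctan2(P[1],P[0])
                if rmin<r<rmax and lo<t<hi:W.append(P)
    W=np.array(W);m=W.mean(0);vx=cv2.fitLine(W.astype(np.float32),cv2.DIST_L2,0,.01,.01).ravel()
    print(len(W),"mean ang",np.arctan2(W[:,1],W[:,0]).mean(),"line",np.arctan2(vx[1],vx[0]),"off",m[0]*vx[1]-m[1]*vx[0])
E
python3 - <<'E'
from h import *
import cv2
I=cv2.imread("pics/top5.png")
fit(I,281.625,183.125,202,22,54,-2.5,-1.9)
fit(cv2.imread("pics/top0.png"),281.625,183.125,202,22,54,-1.8,-1.3)
cr=lambda x,y:(275+(x+.5)/13-.5,175+(y+.5)/13-.5)
A=ray("top",*cr(88,112),207)[:2];print("ax",A)
for nm,p,z in[("nosetip",(550,443),198),("midarm",(325,288),202),("nosebase",(462,376),202)]:
    P=ray("top",*cr(*p),z)[:2];print(nm,P,np.hypot(*(P-A)),np.arctan2(*(P-A)[::-1]))
cr=lambda x,y:(190+(x+.5)/4-.5,110+(y+.5)/4-.5)
for nm,p,z in[("barb",(510,401),174),("plugR",(511,228),154),("plugL",(342,474),154),("sh",(190,173),205)]:
    P=ray("top",*cr(*p),z)[:2];print(nm,P,np.hypot(*(P-A)),np.arctan2(*(P-A)[::-1]))
E
```

```text
154 mean ang -2.2502206715831785 line 0.9417378 off -1.7923548319943627
140 mean ang -1.5777190240571521 line 1.5479152 off 0.5687562723881412
ax [476.93102063 316.65935822]
nosetip [436.35020749 261.50284932] 68.47658628938466 -2.2051079634397937
midarm [455.45731994 288.45054381] 35.4521795044845 -2.2214528226822763
nosebase [444.4105797  272.16463467] 55.112244579683676 -2.2019499312388495
barb [435.99179023 259.53553205] 70.27910146277478 -2.192626262203932
plugR [510.05856309 255.93283999] 69.17473589851585 -1.071399005431434
plugL [408.35006804 328.8481544 ] 69.65568039271211 2.9657007069581227
sh [527.04374969 385.62956908] 85.2535958096637 0.9424499185971597
```

```bash
python3 - <<'E'
from h import *
import cv2
fit(cv2.imread("pics/top5.png"),237.125,152.875,202,18,62,-1.2,0)
t=np.load("pics/top0d.npy");c=calibration("top");K=c["intrinsics"];T=c["world_from_camera"]
v,u=np.mgrid[:420,:560]
P=(np.stack([(u-K[0,2])/K[0,0]*t,-(v-K[1,2])/K[1,1]*t,-t],-1)@T[:3,:3].T+T[:3,3])[t>0]
for r in(75,90,100,120):
    d=np.hypot(P[:,0]-565,P[:,1]-375);dd=np.hypot(P[:,0]-527,P[:,1]-385.6)
    m=(d<r)&(dd>70);print(r,P[m][:,2].max(),P[m][P[m][:,2].argmax()])
goal([539.5,342.8,255],-.56)
E
```

```text
749 mean ang -0.5661797621515848 line 1.0464944 off 42.96129962027065
75 181.30041281280546 [637.7897501  381.62598049 181.30041281]
90 601.2431525736433 [570.31058223 285.87929254 601.24315257]
100 621.3903035218768 [559.60044747 275.58818245 621.39030352]
120 639.3441442058376 [549.73762457 257.37733728 639.34414421]
lin [ 0.037  -0.8615  0.3158] rot [ 3.0083e+00  5.0000e-04 -4.0000e-04]
```

```bash
python3 - <<'E'
from h import *
for n in("top","side"):
    t=np.load(f"pics/{n}0d.npy");c=calibration(n);K=c["intrinsics"];T=c["world_from_camera"]
    v,u=np.mgrid[:420,:560]
    P=(np.stack([(u-K[0,2])/K[0,0]*t,-(v-K[1,2])/K[1,1]*t,-t],-1)@T[:3,:3].T+T[:3,3])[t>0]
    print(n)
    for z0 in range(230,700,50):
        m=(P[:,2]>z0)&(P[:,2]<z0+50)&(P[:,0]>450)&(P[:,0]<760)&(P[:,1]>100)&(P[:,1]<560)
        Q=P[m]
        if len(Q)>5:
            d=np.hypot(Q[:,0]-560,Q[:,1]-380);i=d.argmin();print(z0,len(Q),"x",Q[:,0].min().round(),Q[:,0].max().round(),"y",Q[:,1].min().round(),Q[:,1].max().round(),"nearest",Q[i].round(),d[i].round())
E
```

```text
top
230 381 x 605.0 637.0 y 100.0 232.0 nearest [629. 232. 273.] 163.0
280 446 x 604.0 637.0 y 100.0 233.0 nearest [625. 233. 307.] 161.0
330 860 x 558.0 640.0 y 100.0 233.0 nearest [625. 233. 333.] 161.0
380 1162 x 560.0 634.0 y 100.0 233.0 nearest [623. 231. 382.] 161.0
430 217 x 603.0 625.0 y 115.0 130.0 nearest [621. 130. 462.] 257.0
530 789 x 544.0 585.0 y 171.0 295.0 nearest [585. 295. 574.] 89.0
580 3893 x 543.0 581.0 y 169.0 293.0 nearest [580. 293. 581.] 90.0
630 4757 x 450.0 555.0 y 148.0 267.0 nearest [554. 267. 632.] 113.0
680 6786 x 450.0 526.0 y 149.0 193.0 nearest [526. 193. 681.] 190.0
side
230 520 x 605.0 643.0 y 101.0 234.0 nearest [628. 234. 272.] 161.0
280 727 x 605.0 641.0 y 100.0 237.0 nearest [626. 237. 299.] 158.0
330 1048 x 559.0 670.0 y 100.0 237.0 nearest [624. 235. 351.] 158.0
380 1008 x 572.0 669.0 y 100.0 238.0 nearest [627. 238. 425.] 156.0
430 492 x 598.0 639.0 y 101.0 237.0 nearest [622. 236. 455.] 157.0
```

```bash
python3 - <<'E'
import cv2
p=cv2.imread("pics/side0.png")[0:240,140:360];cv2.imwrite("pics/sidetop.png",cv2.resize(p,None,fx=2.5,fy=2.5))
E
```

```text
(no output)
```

View pics/sidetop.png

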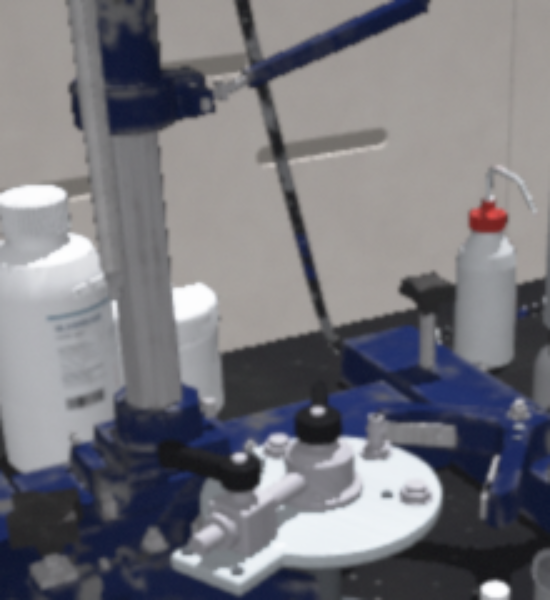

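```bash
python3 -m jog '[{"linear":[0,-0.1,0.04],"rotation":[0.1,0,0],"grip":0},{"linear":[0,-0.2,0.08],"rotation":[0.3,0,0],"grip":0},{"linear":[0,-0.3,0.12],"rotation":[0.5,0,0],"grip":0},{"linear":[0,-0.4,0.16],"rotation":[0.7,0,0],"grip":0},{"linear":[0,-0.5,0.2],"rotation":[0.9,0,0],"grip":0},{"linear":[0,-0.6,0.24],"rotation":[1,0,0],"grip":0},{"linear":[0,-0.7,0.28],"rotation":[1,0,0],"grip":0},{"linear":[0,-0.8,0.316],"rotation":[1,0,0],"grip":0},{"linear":[0,-0.86,0.316],"rotation":[1,0,0],"grip":0},{"linear":[0,-0.86,0.316],"rotation":[1,0,0],"grip":0},{"linear":[0,-0.86,0.316],"rotation":[1,0,0],"grip":0}]'
python3 -m jog '[{"linear":[0,0,0],"rotation":[0.25,0,0],"grip":0},{"linear":[0,0,0],"rotation":[0.5,0,0],"grip":0},{"linear":[0,0,0],"rotation":[0.75,0,0],"grip":0},{"linear":[0,0,0],"rotation":[1,0,0],"grip":0},{"linear":[0,0,0],"rotation":[1,0,0],"grip":0}]'
python3 -m jog '[{"linear":[0,0,0],"rotation":[0.25,0,0],"grip":0},{"linear":[0,0,0],"rotation":[0.5,0,0],"grip":0},{"linear":[0,0,0],"rotation":[0.75,0,0],"grip":0},{"linear":[0,0,0],"rotation":[1,0,0],"grip":0},{"linear":[0,0,0],"rotation":[1,0,0],"grip":0}]'
python3 - <<'E'
from h import *
e,_=tool();print(e,sense()["joints"].round(2))
goal([539.5,342.8,191],-.56)
E
```

```text
time_s: 6.32
eef_pos: [540.3, 341.6, 265.4]
ee_rot: [0.69, -0.155, 0.69, 0.155]
force: [-0.5, -0.1, 1.0]
grip_width: -0.002
time_s: 6.73
eef_pos: [539.7, 341.9, 265.8]
ee_rot: [0.707, 0.022, 0.707, -0.022]
force: [0.7, -0.3, 0.9]
grip_width: -0.0
time_s: 7.15
eef_pos: [539.2, 342.0, 266.1]
ee_rot: [0.679, 0.197, 0.68, -0.196]
force: [-0.7, -0.0, 0.2]
grip_width: 0.001
[539.23421692 342.04905082 266.103683  ] [0.38 0.56 1.05 0.   1.54 0.94]
lin [ 0.2503  0.0025 -0.0004] rot [-0.0059 -0.0015 -0.0006]
```

```bash
python3 -m jog '[{"linear":[0.08,0.0025,0],"rotation":[0,0,0],"grip":0},{"linear":[0.16,0.0025,0],"rotation":[0,0,0],"grip":0},{"linear":[0.22,0.0025,0],"rotation":[0,0,0],"grip":0},{"linear":[0.25,0.0025,0],"rotation":[0,0,0],"grip":0},{"linear":[0.25,0.0025,0],"rotation":[0,0,0],"grip":0}]'
cat >> h.py <<'E'
S=np.array([527,385.6])
def arc(r,gap,ths):
    for th in ths:
        l=np.array([np.cos(th),np.sin(th)]);m=np.array([-l[1],l[0]])
        print(round(th,3),end=" ");goal([*(S+r*l-gap*m),191],th)
E
python3 - <<'E'
from h import *
from rig import capture
import cv2
p,d=capture("side");p=p[:,:,::-1][110:230,190:310]
cv2.imwrite("pics/side6c.png",cv2.resize(p,None,fx=5,fy=5,interpolation=cv2.INTER_CUBIC))
print(tool()[0],sense()["force"])
arc(34,21,[-.56]);arc(34,17,np.arange(-.56,-.08,.08))
E
```

```text
time_s: 7.57
eef_pos: [538.7, 342.6, 189.3]
ee_rot: [0.678, 0.194, 0.681, -0.195]
force: [0.6, -0.9, 0.1]
grip_width: 0.002
[539.36208036 342.78115475 191.11628447] [ 0.34396006 -1.16592858 -0.00312815]
-0.56 lin [0.0004 0.029  0.0026] rot [ 0.0008 -0.0025  0.0005]
-0.56 lin [0.0004 0.0424 0.0026] rot [ 0.0008 -0.0025  0.0005]
-0.48 lin [0.0004 0.0516 0.0068] rot [-0.1592 -0.0025  0.0004]
-0.4 lin [0.0004 0.0611 0.0102] rot [-3.192e-01 -2.500e-03  3.000e-04]
-0.32 lin [0.0004 0.0709 0.0129] rot [-4.792e-01 -2.500e-03  2.000e-04]
-0.24 lin [0.0004 0.0809 0.0147] rot [-6.392e-01 -2.600e-03  1.000e-04]
-0.16 lin [0.0003 0.091  0.0158] rot [-0.7992 -0.0026 -0.    ]
```

View pics/side6c.png

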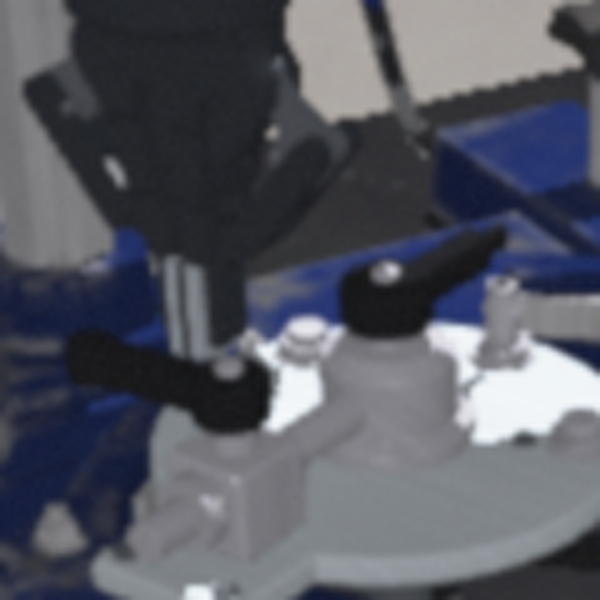

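```bash
python3 -m jog '[{"linear":[0,0.015,0.002],"rotation":[0,0,0],"grip":0},{"linear":[0,0.029,0.003],"rotation":[0,0,0],"grip":0},{"linear":[0,0.036,0.003],"rotation":[0,0,0],"grip":0},{"linear":[0,0.042,0.003],"rotation":[0,0,0],"grip":0},{"linear":[0,0.047,0.005],"rotation":[-0.08,0,0],"grip":0},{"linear":[0,0.052,0.007],"rotation":[-0.16,0,0],"grip":0},{"linear":[0,0.056,0.0085],"rotation":[-0.24,0,0],"grip":0},{"linear":[0,0.061,0.01],"rotation":[-0.32,0,0],"grip":0},{"linear":[0,0.066,0.0115],"rotation":[-0.4,0,0],"grip":0},{"linear":[0,0.071,0.013],"rotation":[-0.48,0,0],"grip":0},{"linear":[0,0.076,0.014],"rotation":[-0.56,0,0],"grip":0},{"linear":[0,0.081,0.015],"rotation":[-0.64,0,0],"grip":0},{"linear":[0,0.086,0.0155],"rotation":[-0.72,0,0],"grip":0},{"linear":[0,0.091,0.016],"rotation":[-0.8,0,0],"grip":0}]'
python3 - <<'E'
from h import *
from rig import capture
import cv2
p,d=capture("side");p=p[:,:,::-1][110:230,190:310]
cv2.imwrite("pics/side7c.png",cv2.resize(p,None,fx=5,fy=5,interpolation=cv2.INTER_CUBIC))
print(tool()[0],sense()["force"])
arc(34,17,np.arange(-.16,.33,.08))
E
```

```text
time_s: 8.78
eef_pos: [558.0, 363.3, 191.5]
ee_rot: [0.704, 0.056, 0.705, -0.056]
force: [-1.1, -1.3, 1.5]
grip_width: -0.001
[558.10695576 363.46116303 191.48481854] [-0.74903063 -0.98555467  1.52875359]
-0.16 lin [ 0.0016 -0.0003 -0.0008] rot [ 0.0101 -0.002   0.0001]
-0.08 lin [0.0016 0.0089 0.0034] rot [-0.1499 -0.002   0.    ]
0.0 lin [0.0016 0.0184 0.0069] rot [-3.099e-01 -2.000e-03 -1.000e-04]
0.08 lin [0.0016 0.0282 0.0096] rot [-4.699e-01 -2.000e-03 -1.000e-04]
0.16 lin [0.0016 0.0381 0.0115] rot [-6.299e-01 -2.000e-03 -2.000e-04]
0.24 lin [0.0016 0.0482 0.0126] rot [-7.899e-01 -2.000e-03 -3.000e-04]
0.32 lin [0.0016 0.0583 0.0129] rot [-9.499e-01 -2.000e-03 -4.000e-04]
```

View pics/side7c.png

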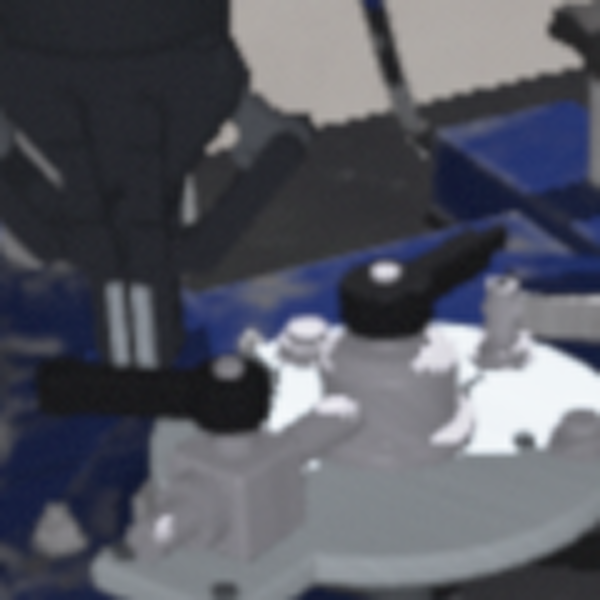

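Lever is following the finger (tip now at crop (60,385)). Continuing the arc.

```bash
python3 -m jog '[{"linear":[0.001,0.0045,0.0015],"rotation":[-0.075,0,0],"grip":0},{"linear":[0.001,0.009,0.0035],"rotation":[-0.15,0,0],"grip":0},{"linear":[0.001,0.0135,0.005],"rotation":[-0.23,0,0],"grip":0},{"linear":[0.001,0.0185,0.007],"rotation":[-0.31,0,0],"grip":0},{"linear":[0.001,0.0235,0.0085],"rotation":[-0.39,0,0],"grip":0},{"linear":[0.001,0.028,0.0095],"rotation":[-0.47,0,0],"grip":0},{"linear":[0.001,0.033,0.0105],"rotation":[-0.55,0,0],"grip":0},{"linear":[0.001,0.038,0.0115],"rotation":[-0.63,0,0],"grip":0},{"linear":[0.001,0.043,0.012],"rotation":[-0.71,0,0],"grip":0},{"linear":[0.001,0.048,0.0125],"rotation":[-0.79,0,0],"grip":0},{"linear":[0.001,0.053,0.013],"rotation":[-0.87,0,0],"grip":0},{"linear":[0.001,0.058,0.013],"rotation":[-0.95,0,0],"grip":0}]'
python3 - <<'E'
from h import *
print(tool()[0],sense()["force"],sense()["wrist_torque"])
arc(34,17,np.arange(.32,.9,.08))
E
```

```text
time_s: 9.83
eef_pos: [564.8, 379.8, 191.4]
ee_rot: [0.698, -0.113, 0.698, 0.113]
force: [-0.1, -1.6, 0.7]
grip_width: 0.003
[564.83396805 379.84200835 191.40983863] [-0.14415514 -1.63175393  0.72929151] [-0.35125042  0.03227077  0.01311072]
0.32 lin [ 0.0014  0.0012 -0.0003] rot [ 0.0023 -0.0018  0.0004]
0.4 lin [0.0014 0.0105 0.0038] rot [-0.1577 -0.0018  0.0003]
0.48 lin [0.0014 0.02   0.0073] rot [-3.177e-01 -1.800e-03  3.000e-04]
0.56 lin [0.0014 0.0298 0.0099] rot [-4.777e-01 -1.800e-03  2.000e-04]
0.64 lin [0.0013 0.0397 0.0118] rot [-6.377e-01 -1.800e-03  1.000e-04]
0.72 lin [0.0013 0.0498 0.0128] rot [-7.977e-01 -1.800e-03  1.000e-04]
0.8 lin [0.0013 0.0599 0.0131] rot [-0.9577 -0.0018 -0.    ]
0.88 lin [0.0013 0.0701 0.0125] rot [-1.1177e+00 -1.8000e-03 -1.0000e-04]
```

```bash
python3 -m jog '[{"linear":[0.001,0.0055,0.002],"rotation":[-0.08,0,0],"grip":0},{"linear":[0.001,0.0105,0.004],"rotation":[-0.16,0,0],"grip":0},{"linear":[0.001,0.015,0.0055],"rotation":[-0.24,0,0],"grip":0},{"linear":[0.001,0.02,0.0073],"rotation":[-0.32,0,0],"grip":0},{"linear":[0.001,0.025,0.0085],"rotation":[-0.4,0,0],"grip":0},{"linear":[0.001,0.03,0.01],"rotation":[-0.48,0,0],"grip":0},{"linear":[0.001,0.035,0.011],"rotation":[-0.56,0,0],"grip":0},{"linear":[0.001,0.04,0.012],"rotation":[-0.64,0,0],"grip":0},{"linear":[0.001,0.045,0.0125],"rotation":[-0.72,0,0],"grip":0},{"linear":[0.001,0.05,0.013],"rotation":[-0.8,0,0],"grip":0},{"linear":[0.001,0.055,0.013],"rotation":[-0.88,0,0],"grip":0},{"linear":[0.001,0.06,0.013],"rotation":[-0.96,0,0],"grip":0},{"linear":[0.001,0.06,0.013],"rotation":[-0.96,0,0],"grip":0}]'
python3 - <<'E'
from h import *
from rig import capture
import cv2
for n,(a,b) in dict(side=(110,170),top=(90,190)).items():
    p,d=capture(n);p=p[:,:,::-1][a:a+120,b:b+140]
    cv2.imwrite(f"pics/{n}8c.png",cv2.resize(p,None,fx=5,fy=5,interpolation=cv2.INTER_CUBIC))
print(tool()[0],sense()["force"],sense()["wrist_torque"])
arc(34,17,[.8,.84,.88,.91,.945,.965])
E
```

```text
time_s: 10.92
eef_pos: [563.1, 398.2, 191.4]
ee_rot: [0.651, -0.276, 0.651, 0.276]
force: [0.3, -0.9, 1.0]
grip_width: -0.002
[563.0809583  398.17604984 191.37275751] [ 0.60555194 -0.61524157  1.19084275] [-0.06484382 -0.18799078  0.02046691]
0.8 lin [ 0.0012  0.0004 -0.0005] rot [-0.001  -0.0004  0.0002]
0.84 lin [0.0012 0.005  0.0016] rot [-0.081  -0.0004  0.0002]
0.88 lin [0.0012 0.0096 0.0036] rot [-0.161  -0.0005  0.0002]
0.91 lin [0.0012 0.0132 0.005 ] rot [-2.21e-01 -5.00e-04  2.00e-04]
0.945 lin [0.0012 0.0174 0.0065] rot [-2.91e-01 -5.00e-04  2.00e-04]
0.965 lin [0.0012 0.0198 0.0072] rot [-3.31e-01 -5.00e-04  2.00e-04]
```

View pics/side8c.png

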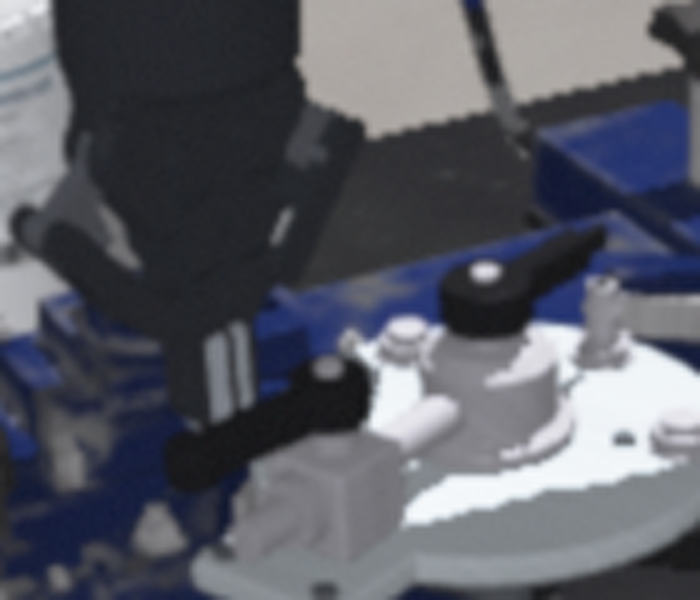

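View pics/top8c.png

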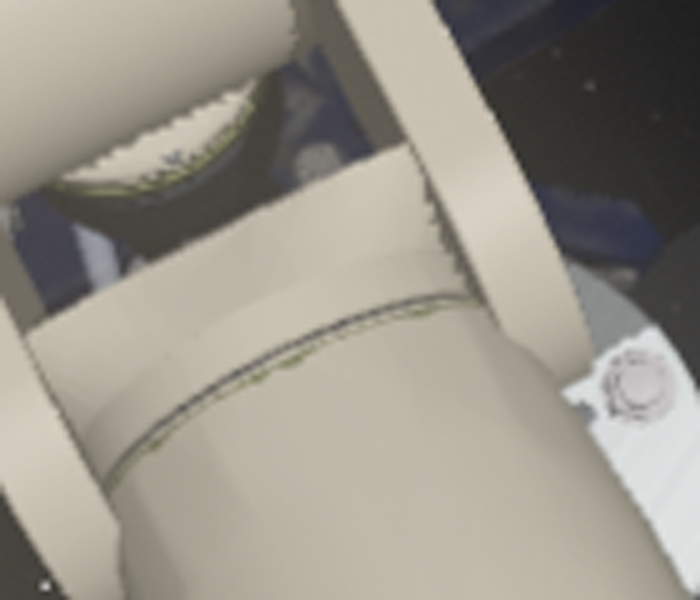

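```bash
python3 -m jog '[{"linear":[0,0.0025,0.001],"rotation":[-0.04,0,0],"grip":0},{"linear":[0,0.005,0.0016],"rotation":[-0.08,0,0],"grip":0},{"linear":[0,0.0075,0.0026],"rotation":[-0.12,0,0],"grip":0},{"linear":[0,0.01,0.0036],"rotation":[-0.16,0,0],"grip":0},{"linear":[0,0.0115,0.0045],"rotation":[-0.19,0,0],"grip":0},{"linear":[0,0.013,0.005],"rotation":[-0.22,0,0],"grip":0},{"linear":[0,0.0145,0.0057],"rotation":[-0.25,0,0],"grip":0},{"linear":[0,0.016,0.0065],"rotation":[-0.29,0,0],"grip":0},{"linear":[0,0.016,0.0065],"rotation":[-0.29,0,0],"grip":0}]'
python3 - <<'E'
from h import *
print(tool()[0],sense()["force"],sense()["wrist_torque"])
arc(34,17,[.945]);arc(34,16,[.945]);arc(34,15,[.945])
E
```

```text
time_s: 11.77
eef_pos: [560.9, 403.1, 191.4]
ee_rot: [0.629, -0.322, 0.629, 0.322]
force: [2.0, 0.0, 0.3]
grip_width: -0.001
[560.93566172 403.09676398 191.4393956 ] [2.01136002 0.0423441  0.34053487] [-0.0018635  -0.35588981 -0.01443413]
0.945 lin [ 0.0015  0.0009 -0.0002] rot [ 0.0022 -0.      0.    ]
0.945 lin [ 0.0015  0.0042 -0.0002] rot [ 0.0022 -0.      0.    ]
0.945 lin [ 0.0015  0.0075 -0.0002] rot [ 0.0022 -0.      0.    ]
```

```bash
python3 -m jog '[{"linear":[0,0.001,0],"rotation":[0,0,0],"grip":0},{"linear":[0,0.002,0],"rotation":[0,0,0],"grip":0},{"linear":[0,0.002,0],"rotation":[0,0,0],"grip":0}]'
python3 -m jog '[{"linear":[0,0.001,0],"rotation":[0,0,0],"grip":0},{"linear":[0,0.002,0],"rotation":[0,0,0],"grip":0},{"linear":[0,0.002,0],"rotation":[0,0,0],"grip":0}]'
python3 -c "
from h import *
print(tool()[0],sense()['force'],sense()['wrist_torque'])"
```

```text
time_s: 12.02
eef_pos: [560.4, 403.5, 191.4]
ee_rot: [0.629, -0.322, 0.629, 0.322]
force: [2.4, 0.0, 0.7]
grip_width: 0.003
time_s: 12.27
eef_pos: [560.4, 403.5, 191.5]
ee_rot: [0.63, -0.322, 0.629, 0.322]
force: [5.2, -0.8, 0.5]
grip_width: 0.002
[560.36407062 403.53528521 191.4743963 ] [ 5.19637882 -0.76537652  0.51310398] [-0.18754119 -0.82779233 -0.04212043]
```

```bash
python3 -m jog '[{"linear":[0,-0.03,0],"rotation":[0,0,0],"grip":0},{"linear":[-0.03,-0.07,0],"rotation":[0,0,0],"grip":0},{"linear":[-0.13,-0.07,0],"rotation":[0,0,0],"grip":0},{"linear":[-0.25,-0.07,0],"rotation":[0,0,0],"grip":0},{"linear":[-0.25,0,-0.05],"rotation":[0,0,0],"grip":0},{"linear":[-0.25,0.1,-0.1],"rotation":[0,0,0],"grip":0},{"linear":[-0.25,0.2,-0.15],"rotation":[0,0,0],"grip":0},{"linear":[-0.25,0.3,-0.2],"rotation":[0,0,0],"grip":0},{"linear":[-0.25,0.4,-0.25],"rotation":[0,0,0],"grip":0},{"linear":[-0.25,0.5,-0.3],"rotation":[0,0,0],"grip":0},{"linear":[-0.25,0.6,-0.35],"rotation":[0,0,0],"grip":0},{"linear":[-0.25,0.7,-0.4],"rotation":[0,0,0],"grip":0},{"linear":[-0.25,0.8,-0.4],"rotation":[0,0,0],"grip":0},{"linear":[-0.25,0.85,-0.4],"rotation":[0,0,0],"grip":0},{"linear":[-0.25,0.85,-0.4],"rotation":[0,0,0],"grip":0},{"linear":[-0.25,0.85,-0.4],"rotation":[0,0,0],"grip":0}]'; python3 - <<'E'
from rig import capture
import cv2
p,d=capture("top");p=p[:,:,::-1];cv2.imwrite("pics/top9.png",p);p=p[110:260,190:370]
cv2.imwrite("pics/top9c.png",cv2.resize(p,None,fx=4,fy=4,interpolation=cv2.INTER_CUBIC))
p,d=capture("side");cv2.imwrite("pics/side9.png",p[:,:,::-1])
E
```

```text
time_s: 13.6
eef_pos: [283.1, 455.5, 266.2]
ee_rot: [0.629, -0.323, 0.629, 0.322]
force: [1.0, 0.5, -0.4]
grip_width: -0.007
```

View pics/top9c.png

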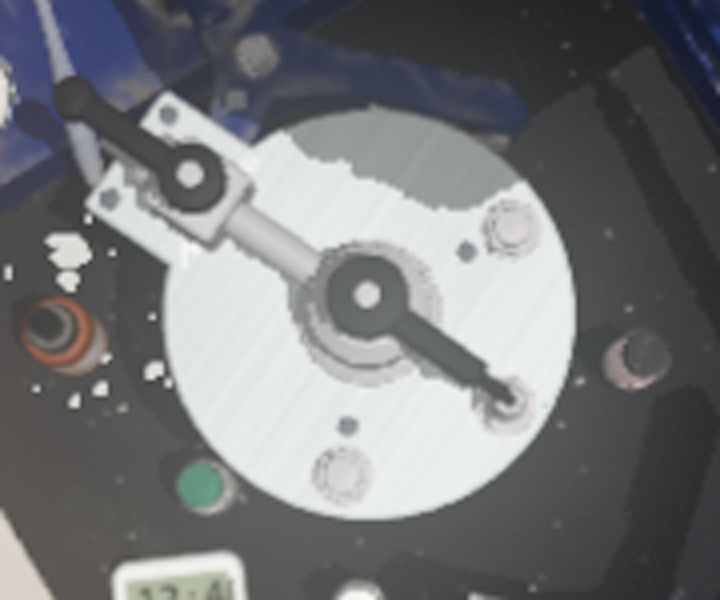

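View pics/side9.png

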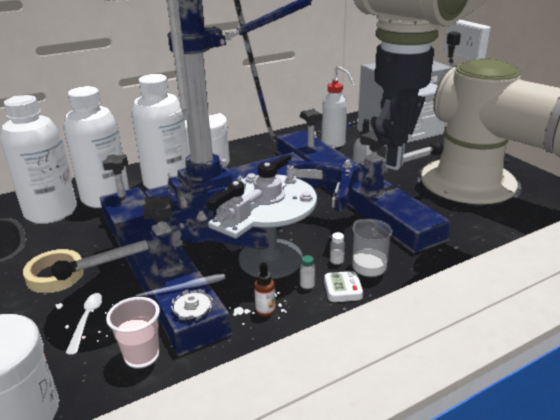

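```bash
python3 - <<'E'
from h import *
import cv2
I=cv2.imread("pics/top9.png");p=I[122:162,200:250];cv2.imwrite("pics/top9d.png",cv2.resize(p,None,fx=14,fy=14,interpolation=cv2.INTER_CUBIC))
cr=lambda x,y:(190+(x+.5)/4-.5,110+(y+.5)/4-.5)
A=ray("top",*cr(190,173),207)[:2];P=ray("top",*cr(75,98),202)[:2]
print(np.hypot(*(P-A)),np.arctan2(*(P-A)[::-1]))
a=cv2.imread("pics/top0.png").astype(int);m=np.abs(a-I).max(2)>60
print(np.argwhere(m).min(0),np.argwhere(m).max(0))
E
```

```text
56.31428527163074 0.9584284540431756
[119  43] [419 496]
```

View pics/top9d.png

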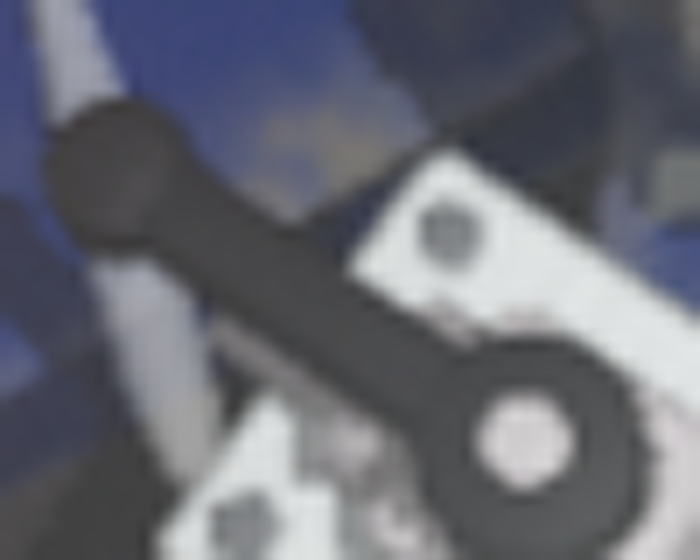

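```bash
python3 -c "
from rig import *
print(finish_job())"
```

```text
the job is handed in; nothing more can be done
None
```

I turned both levers with the closed fingertips in the order asked and handed the job in at about 14 s, with the arm clear of everything.

- **Selector:** in the top view the nose sits over the hose barb. The lever is at about -2.20 rad in world axes, and the barb and the middle of the ports are at about -2.19 rad, so they agree to within about 0.01 rad. It had not moved when I looked again after the second push.
- **Shut-off:** I pushed it until it stopped moving while the force rose from 2 to 5 N. In the top view it points along the pipe, away from the selector. It measures 0.958 rad against a target of about 0.945 rad, which is within my reading error.
- **Bystanders:** the three vials, dropper bottle and timer look to be in the same places in the pictures before and after. I compared them by eye. An automatic picture difference was no use, because the arm's own changed pose swamped it.
- **Disagreement:** depth readings put the top of the barb at about 174 mm, not the 185 mm stated. I used the measured height for the alignment. It did not affect the pushes.
- **Forces:** every wrist force reading I took was about 5 N or less.

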